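# Screw down the lid of a pressure pot, crosswise and in two passes

### The arm

A 6-joint arm with a two-finger parallel gripper is mounted at the origin on the work surface. World frame = base frame: x ahead of the robot, y to its left, z up, the work surface at z = 0. Lengths are in m, angles in degrees, forces in N, time in s.
With the tool pointing down it reaches from about 0.35 to 0.875 m from the base axis. Payload 15.5 kg.
Tool frame: the origin (TCP) lies on the centre line of the jaws, within the pads' length; the fingertips stand 14 mm ahead of it and the grasp point (between the pads) lies 5 mm behind it (env.tip_extent is the distance from the TCP to the fingertips, in m); z points along the fingers, y is the direction in which the jaws open and shut (so a half turn about z gives the same grasp; the last joint's range is limited). The gripper opens to 85 mm and grips with 20 to 120 N. Pads are 22 mm wide; open, the fingers measure 114 mm over their backs; the gripper's body (76 mm by 85 mm) begins 54 mm behind the grasp point. The pads swing forward as they close: fully open they stand 13 mm farther back than shut.
Start: joints at [61.908, 28.281, 77.091, -0, 74.628, -5.472], TCP at [0.24, 0.577, 0.245] pointing down, gripper open.
Joint ranges: [-166.48, 166.48], [-47.26, 123.95], [12.59, 153.08], [-70.14, 250.14], [6.76, 159.57], [-176.63, 176.63]. Speed limits (degrees/s): [108.29, 108.29, 147.25, 172.46, 172.46, 172.46].

### API

Orientations are given as a 3x3 rotation matrix whose columns are the frame's x, y, z axes.
In Python, from workcell import env gives the robot as it stands. Calls block until the motion is done:
- env.goto(position, orientation): joint-space move of the TCP to a pose.
- env.move_l(position, velocity=0.15, ori=None): straight line of the TCP; ori=None keeps the orientation; velocity is the mean speed in m/s.
- env.set_joints(angles): joint-space move.
- env.grip(opening, effort=None): finger opening in m; effort is the grip in N (None keeps the last); returns when the fingers have stopped.
- env.wait(seconds).
- env.ik(position, orientation): joint angles nearest the present ones, or None.
- env.observe(): the state.
- env.snapshot(name): name is "side" or "top" or "wrist"; returns (picture, depth): 420x560x3 uint8, red, green, blue; 420x560 float32, m along the optical axis (not along the pixel's ray), 0 where there is no reading.
- env.calibration(name): a dict with "fx", "fy", "cx", "cy" (pixels), "rvec" (rotation vector, rad) and "tvec" (3), from world to camera coordinates, as OpenCV has them. Camera axes: x right, y down, z forward; pixel columns grow to the right and rows downward; lengths in m; the calibration is good to about 2 mm. A picture is of the moment at which its call begins: read the wrist's pose just before it. calibration takes no time and is no camera call; for the wrist camera it gives the pose at the moment of the call.
A pose or a line that the arm cannot do raises env.IKError and nothing moves.
- env.sign_off(): hands the job in, once; it reports no verdict.
Trained networks look in the newest picture that a camera, given by its name, has taken for a name from the list of things; names that differ only in an ending like _2 or _b are one class to them, and where a whole thing is asked for, a point or a joint stands for the part that bears it (a point fixed in the world has none). Each returns a list of dicts, best first, with "score" (0 to 1); they miss things now and then, are a little off and sometimes report something else, mostly with a low value. They report only what shows in the picture. A call takes as long as a camera call.
- env.masks_of(camera, query): "region" (420x560 bool, what is visible of it) and "extent" ([left, top, right, bottom] in pixels, round what is visible of it).
- env.place_of(camera, query): "pixel" ([column, row] in pixels: a listed point, or the origin of a listed thing).
The state is a dict: "clock": time; "joint_pos": joint angles; "joint_velocities": joint speeds; "joint_torque": joint torques, N m; "position": TCP position; "tool_rot": TCP orientation; "wrist_force": force on the tool from outside, world axes, zero at the start; "ft_torque": the same for the moment, N m; "gripper_width": finger opening in m.
Only numpy, scipy, OpenCV 4.12 (cv2) and the standard library are available. Lean on these libraries where they do the work, as an engineer would, in place of code of your own. Each camera call takes 0.05 s, during which the arm holds its last target.

### The job

Fasten the pressure pot's lid with its four wing knobs, working crosswise (a knob, then the one opposite it, then the other two). First go round and turn each knob clockwise only until you feel it just bite on the lid; when all four bite, go round crosswise again and give each one about an eighth of a turn more, firm but not overtightened. Do not disturb the sauce bottle, steel pan or tub beside it.

Things in the scene. Friction and masses are not known exactly. Their poses are not given: they have to be found in the camera images.
- pot: aluminium pressure pot, 252 mm across its flange, 146 mm high to its orange gasket, fixed on a thin red mat; black side handles reach 145 mm from its axis at +y and -y. Origin: centre of its underside. Knobs 1, 2, 3, 4 stand round the ring, anticlockwise from above, 108 mm from its axis at 45, 135, 225, 315 deg in its frame: 1 is opposite 3, 2 opposite 4.
- lid: 3 kg aluminium lid, a disc 252 mm across, 12 mm thick, already lying in place on the gasket, top face 158 mm above the counter; a low black handle, a gauge and a vent weight stand up to 37 mm above that face within 52 mm of the centre. Origin: centre of its underside. Need not be handled.
- knob1: black wing knob on an upright stud, opposite knob3. Origin: on the stud's axis, mid-height of the wings, about 192 mm above the counter. All four knobs are alike: the wings are one flat-sided bar, 58 mm long along own x, 13 mm thick along own y, 32 mm high; below it a neck 12 mm across, and from 26 mm below the origin down to the lid a steel foot 37 mm across.
- knob2: wing knob like knob1 (same origin and axes), opposite knob4. All knobs: clockwise from above tightens, sinking 1.27 mm per rad (8 mm per turn). Each starts loose, its foot just clear of the lid; it first touches after 0.1 to 1.2 rad, different for each knob and not to be told from its pose: feel for it. Loose it turns with about 0.03 N m and it stays where it is left.
- knob3: wing knob like knob1, opposite knob1. All knobs: the turning torque is 0.03 N m plus about 0.011 N m for each newton the foot presses on the lid (+-20 %). The press grows with the angle past first touch: about 3 N at 0.13 rad, 7 N at 0.27, 16 N at 0.5, 36 N at 0.93, 50 N at 1.2 rad. Stop slowly: a jerky stop can hide the torque. Turning back loosens.
- knob4: wing knob like knob1, opposite knob2. All knobs: just biting is a press of 2 to 16 N on the lid, best about 7 N, felt as about 0.1 N m; an eighth of a turn (0.8 rad) more makes it firm, about 40 N; firm is 25 to 60 N, over 75 N is overtightened. Making an opposite pair firm eases the other pair's press by 4 to 8 N.
- sauce: pale pink squeeze bottle, 58 mm across, 188 mm high, standing beside the pot; origin: centre of its underside. Leave alone.
- gnpan: empty stainless food pan, 176 x 108 x 100 mm, standing beside the pot; origin: centre of its underside. Leave alone.
- tub: clear round deli tub with a white lid, 118 mm across, 70 mm high, standing beside the pot; origin: centre of its underside. Leave alone.

How it is judged:
By the outcome, as a careful person would: the job done as asked, in the order asked, and still so for the second after the job is handed in, with the robot touching nothing.
It also fails if it takes over 72 s, if anything falls off the work surface, if the arm or the gripper's body presses on something with over 40 N, if the wrist force passes 120 N, or if a joint passes its speed limit or range.

## Working session

There is one attempt and no reset: what is moved stays moved. The work goes in short steps, each a Python script; the robot and the scene stay as the last script left them, time stands still between calls to the robot, and variables do not carry over. Pictures are saved under pics/ and viewed, and the job is handed in when it is done.

```bash
ls; mkdir -p pics; python3 - <<'E'
from workcell import env
import cv2,numpy as np
o=env.observe();print({k:np.round(v,3).tolist() for k,v in o.items()})
for n in ("top","side","wrist"):
    p,d=env.snapshot(n);cv2.imwrite(f"pics/a_{n}.png",p[:,:,::-1]);np.save(f"pics/a_{n}_d.npy",d)
    c=env.calibration(n);print(n,{k:np.round(v,4).tolist() for k,v in c.items()})
    for q in ("pot","knob1","knob2","knob3","knob4","sauce","gnpan","tub"):
        r=env.place_of(n,q);print(q,[(np.round(x["pixel"]).tolist(),round(x["score"],2)) for x in r][:6])
print(env.observe()["clock"])
E
```

```text
pics
{'clock': 0.0, 'joint_pos': [61.909, 28.314, 77.128, 0.002, 74.628, -5.469], 'joint_velocities': [0.045, -0.028, -0.053, -0.061, 0.003, 0.142], 'joint_torque': [0.001, -88.214, -38.388, -0.0, 0.01, -0.0], 'position': [0.24, 0.577, 0.245], 'tool_rot': [[-0.923, 0.385, -0.001], [0.385, 0.923, -0.001], [0.0, -0.001, -1.0]], 'wrist_force': [-0.392, -0.125, 0.255], 'ft_torque': [-0.016, -0.003, 0.025], 'gripper_width': 0.085}
top {'fx': 393.093, 'fy': 393.093, 'cx': 273.7184, 'cy': 213.8065, 'rvec': [2.15, -2.0798, 0.2209], 'tvec': [-0.0346, 0.5937, 1.1436]}
pot []
knob1 [([301.0, 233.0], 0.69), ([248.0, 247.0], 0.61), ([285.0, 178.0], 0.56), ([230.0, 193.0], 0.46)]
knob2 [([301.0, 233.0], 0.69), ([248.0, 247.0], 0.61), ([285.0, 178.0], 0.56), ([230.0, 193.0], 0.46)]
knob3 [([301.0, 233.0], 0.69), ([248.0, 247.0], 0.61), ([285.0, 178.0], 0.56), ([230.0, 193.0], 0.46)]
knob4 [([301.0, 233.0], 0.69), ([248.0, 247.0], 0.61), ([285.0, 178.0], 0.56), ([230.0, 193.0], 0.46)]
sauce [([397.0, 275.0], 0.95)]
gnpan [([149.0, 214.0], 0.68)]
tub [([385.0, 190.0], 0.75)]
side {'fx': 527.9971, 'fy': 527.9971, 'cx': 282.8235, 'cy': 214.1748, 'rvec': [2.1039, -0.6482, 0.3383], 'tvec': [-0.4684, 0.3033, 1.2735]}
pot [([276.0, 256.0], 0.77)]
knob1 [([315.0, 193.0], 0.84), ([238.0, 200.0], 0.65), ([282.0, 220.0], 0.6)]
knob2 [([315.0, 193.0], 0.84), ([238.0, 200.0], 0.65), ([282.0, 220.0], 0.6)]
knob3 [([315.0, 193.0], 0.84), ([238.0, 200.0], 0.65), ([282.0, 220.0], 0.6)]
knob4 [([315.0, 193.0], 0.84), ([238.0, 200.0], 0.65), ([282.0, 220.0], 0.6)]
sauce [([332.0, 375.0], 0.59)]
gnpan [([224.0, 195.0], 0.94)]
tub [([404.0, 314.0], 0.75)]
wrist {'fx': 314.1706, 'fy': 314.1706, 'cx': 283.54, 'cy': 204.951, 'rvec': [-2.4075, -1.6046, -0.2316], 'tvec': [-0.6255, -0.037, 0.3781]}
pot []
knob1 []
knob2 []
knob3 []
knob4 []
sauce []
gnpan []
tub []
1.35
```

View pics/a_top.png

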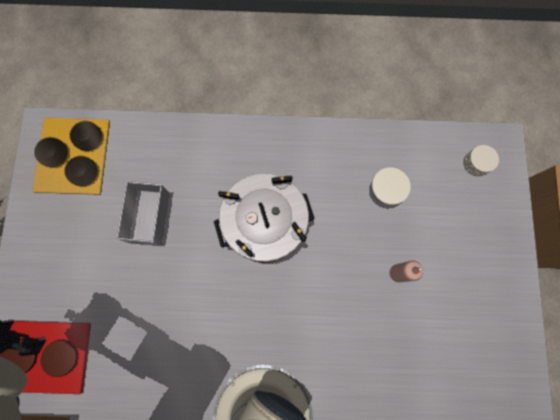

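View pics/a_side.png

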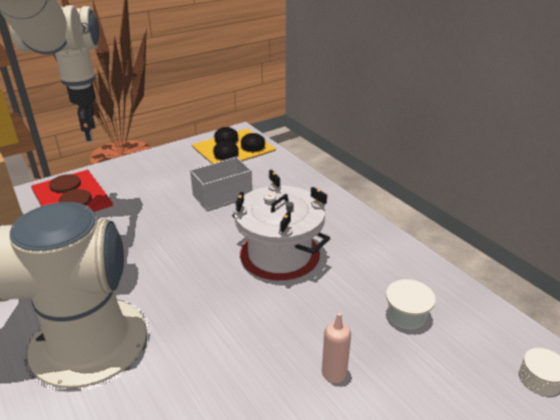

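```bash
cat > h.py <<'E'
import numpy as np,cv2
def ray_at_z(c,px,z):
    R,_=cv2.Rodrigues(np.array(c["rvec"],float));t=np.array(c["tvec"],float).ravel()
    K=np.array([[c["fx"],0,c["cx"]],[0,c["fy"],c["cy"]],[0,0,1]])
    d=R.T@np.linalg.inv(K)@np.array([px[0],px[1],1.]);o=-R.T@t
    return o+d*(z-o[2])/d[2]
def cloud(c,d):
    R,_=cv2.Rodrigues(np.array(c["rvec"],float));t=np.array(c["tvec"],float).ravel()
    v,u=np.mgrid[:d.shape[0],:d.shape[1]]
    P=np.stack([(u-c["cx"])/c["fx"]*d,(v-c["cy"])/c["fy"]*d,d],-1)
    return (P-t)@R
E
python3 - <<'E'
from workcell import env
from h import *
c=env.calibration("top");d=np.load("pics/a_top_d.npy")
for px in ([301,233],[248,247],[285,178],[230,193]): print(ray_at_z(c,px,.208).round(3))
P=cloud(c,d);z=P[...,2];ok=d>0
for name,px in (("sauce",(397,275)),("pan",(149,214)),("tub",(385,190))): print(name,P[px[1],px[0]].round(3))
m=ok&(z>.198)&(z<.225)
n,l,s,cen=cv2.connectedComponentsWithStats(m.astype(np.uint8))
for i in range(1,n):
    if s[i,4]<15: continue
    q=P[l==i];mu=q.mean(0);w,v=np.linalg.eigh(np.cov(q[:,:2].T));a=v[:,1]
    print(s[i,4],cen[i].round(),mu.round(4),q[:,2].max().round(3),"ang",np.degrees(np.arctan2(a[1],a[0])).round(1),np.ptp((q[:,:2]-mu[:2])@a).round(3),np.ptp((q[:,:2]-mu[:2])@v[:,0]).round(3))
E
```

```text
[ 0.514 -0.089  0.208]
[0.472 0.05  0.208]
[ 0.665 -0.042  0.208]
[0.618 0.105 0.208]
sauce [ 0.42  -0.382  0.077]
pan [0.592 0.385 0.002]
tub [ 0.679 -0.356  0.07 ]
110 [281. 178.] [ 0.6641 -0.0327  0.2076] 0.214 ang 98.1 0.058 0.013
107 [228. 194.] [0.6145 0.1107 0.2074] 0.214 ang 82.8 0.056 0.014
111 [299. 231.] [ 0.5202 -0.0824  0.2077] 0.215 ang -144.9 0.057 0.014
106 [244. 248.] [0.4705 0.0615 0.2079] 0.213 ang 46.9 0.056 0.011
22 [238. 415.] [0.0637 0.0556 0.2109] 0.225 ang 133.6 0.025 0.001
```

The top view shows the pot at about (265,217), with knob wings at (281,178), (228,194), (299,231) and (244,248). The opposite pairs are A–D and B–C. The pan, tub and bottle are well clear of the pot. Next I'll fit the ring, then hover over knob A and check its position with the wrist camera.

```bash
cat >> h.py <<'E'
def Rdown(yaw):  # tool y axis at yaw (rad), z down
    y=np.array([np.cos(yaw),np.sin(yaw),0]);z=np.array([0,0,-1.]);x=np.cross(y,z)
    return np.stack([x,y,z],1)
raw={"A":(.6641,-.0327),"B":(.6145,.1107),"D":(.4705,.0615),"C":(.5202,-.0824)}
def fit(pts):
    c=np.mean(list(pts.values()),0)
    order="ABDC"
    th=np.angle(sum(np.exp(1j*(np.arctan2(*(np.array(pts[k])-c)[::-1])-i*np.pi/2)) for i,k in enumerate(order)))
    return c,th,{k:c+.108*np.array([np.cos(th+i*np.pi/2),np.sin(th+i*np.pi/2)]) for i,k in enumerate(order)}
E
python3 - <<'E'
from workcell import env
from h import *
c,th,K=fit(raw);print(c,np.degrees(th),{k:(v.round(4),(v-raw[k]).round(4)) for k,v in K.items()})
env.grip(0.04,80)
t=env.observe()["clock"];print(t)
env.goto(np.array([c[0]-.0,c[1],.36]),Rdown(np.radians(8)))
o=env.observe();print(o["clock"],o["position"],o["joint_pos"].round(1) if hasattr(o["joint_pos"],"round") else o["joint_pos"], o["gripper_width"])
cal=env.calibration("wrist");p,d=env.snapshot("wrist");cv2.imwrite("pics/b_wrist.png",p[:,:,::-1])
np.save("pics/b_d.npy",d)
P=cloud(cal,d);z=P[...,2];m=(d>0)&(z>.2)&(z<.22)
n,l,s,cen=cv2.connectedComponentsWithStats(m.astype(np.uint8))
for i in range(1,n):
    if s[i,4]<60: continue
    q=P[l==i];mu=q.mean(0);w,v=np.linalg.eigh(np.cov(q[:,:2].T));a=v[:,1]
    print(s[i,4],cen[i].round(),mu.round(4),"ang",np.degrees(np.arctan2(a[1],a[0])).round(1),np.ptp((q[:,:2]-mu[:2])@a).round(3),np.ptp((q[:,:2]-mu[:2])@v[:,0]).round(3))
for _ in range(3):
    o=env.observe();print(np.round(o["wrist_force"],2),np.round(o["ft_torque"],3)); 
E
```

```text
[0.567325 0.014275] -25.987327076695543 {'A': (array([ 0.6644, -0.033 ]), array([ 0.0003, -0.0003])), 'B': (array([0.6146, 0.1114]), array([0.0001, 0.0007])), 'D': (array([0.4702, 0.0616]), array([-0.0003,  0.0001])), 'C': (array([ 0.52  , -0.0828]), array([-0.0002, -0.0004]))}
1.8583
4.2083 [0.56728725 0.01505036 0.35983586] [ -4.5  18.4  75.2   0.   86.4 -12.6] 0.03996170519186894
1115 [354.  88.] [0.6136 0.1138 0.2066] ang 82.1 0.058 0.013
1030 [181. 124.] [0.4716 0.0644 0.2067] ang 47.4 0.057 0.013
759 [373. 250.] [ 0.6623 -0.0286  0.2064] ang 97.7 0.056 0.013
63 [246. 267.] [ 0.5417 -0.0652  0.2052] ang 106.9 0.012 0.005
[-0.09  0.56 -0.06] [-0.034 -0.027 -0.01 ]
[-0.09  0.56 -0.06] [-0.034 -0.027 -0.01 ]
[-0.09  0.56 -0.06] [-0.034 -0.027 -0.01 ]
```

View pics/b_wrist.png

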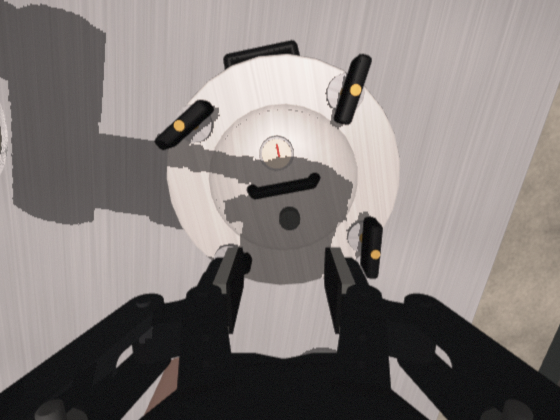

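The wrist picture agrees with the top view to within 1–3 mm; it shows knobs at (354,88), (181,124) and (373,250), with the fourth hidden behind the fingers. I'll average the two estimates and grip A gently to check how well it's centred.

```bash
cat >> h.py <<'E'
import json
K0={k:v+np.array([.0002,.0013]) for k,v in fit(raw)[2].items()}
YAW={k:np.radians(a) for k,a in {"A":8,"B":-7.5,"C":125,"D":137.2}.items()}
def st(env,label=""):
    o=env.observe();R=np.array(o["tool_rot"]);yaw=np.arctan2(R[1,1],R[0,1])
    print(label,"t%.2f"%o["clock"],"p",np.round(o["position"],4),"yaw%.2f"%np.degrees(yaw),"F",np.round(o["wrist_force"],1),"M",np.round(o["ft_torque"],3),"w%.4f"%o["gripper_width"],"j6 %.0f"%o["joint_pos"][5])
    return o,yaw
E
python3 - <<'E'
from workcell import env
from h import *
k="A";x=K0[k]
env.goto([*x,.25],Rdown(YAW[k]));st(env,"hover")
env.move_l([*x,.190],.15);st(env,"down")
env.wait(.2);st(env,"settle")
env.grip(0.0,25);st(env,"grip")
env.wait(.1);st(env,"grip+")
E
```

```text
hover t4.92 p [ 0.6644 -0.0313  0.2508] yaw8.01 F [-1.2 -0.3  0.7] M [ 0.013 -0.012  0.012] w0.0403 j6 -16
down t5.47 p [ 0.665  -0.0315  0.1917] yaw8.02 F [ 0.3 -0.8  0.2] M [-0.006 -0.057 -0.015] w0.0402 j6 -16
settle t5.67 p [ 0.6651 -0.0318  0.1914] yaw8.00 F [ 0.8 -0.7 -0.6] M [-0.003 -0.007  0.043] w0.0400 j6 -16
grip t6.03 p [ 0.6641 -0.0319  0.1905] yaw7.99 F [-6.1 -0.6  8.1] M [-0.117  1.028 -0.042] w0.0129 j6 -16
grip+ t6.12 p [ 0.6641 -0.0319  0.1905] yaw8.00 F [-5.6 -0.1  7.3] M [-0.13   1.077 -0.021] w0.0126 j6 -16
```

```bash
cat >> h.py <<'E'
def meas(env,n=6,dt=.03):
    m=[];f=[]
    for _ in range(n):
        env.wait(dt);o=env.observe();m.append(o["ft_torque"][2]);f.append(o["wrist_force"])
    R=np.array(o["tool_rot"]);yaw=np.arctan2(R[1,1],R[0,1])
    return np.mean(m),np.std(m),np.mean(f,0),yaw,o
def turn(env,pos,yaw,d,w=.6):
    """command clockwise turn by d from commanded yaw; returns new commanded pos,yaw"""
    p2=np.array(pos)-[0,0,1.27e-3*d]
    env.move_l(p2,velocity=1.27e-3*w,ori=Rdown(yaw-d))
    return p2,yaw-d
E
python3 - <<'E'
from workcell import env
from h import *
k="A";x=K0[k]+[-.001,0];pos=np.array([*x,.190]);yaw=YAW[k]
env.move_l(pos,.05);env.grip(0,70);st(env,"regrip")
print(meas(env)[:4])
for i in range(3):
    pos,yaw=turn(env,pos,yaw,.15)
    m,s,f,y,o=meas(env,4);print("t%.2f cmd %.3f act %.3f Mz %.3f sd %.3f"%(o["clock"],yaw,y,m,s),f.round(1),np.round(o["position"],4))
json.dump({"pos":pos.tolist(),"yaw":yaw},open("state.json","w"))
E
```

```text
regrip t6.59 p [ 0.6638 -0.0319  0.1906] yaw8.00 F [-2.1 -1.5  7. ] M [-0.106  0.364 -0.039] w0.0120 j6 -16
(np.float64(-0.04609204918024018), np.float64(0.02903356514117239), array([-2.40839027, -0.64033676,  7.59912126]), np.float64(0.139628457974552))
t7.22 cmd -0.010 act -0.010 Mz -0.034 sd 0.006 [-2.6 -1.1  8.1] [ 0.6638 -0.0319  0.1904]
t7.66 cmd -0.160 act -0.161 Mz -0.029 sd 0.035 [-3.2 -0.7  7.6] [ 0.6637 -0.0319  0.1902]
t8.09 cmd -0.310 act -0.310 Mz -0.072 sd 0.018 [-3.5 -0.6  7.6] [ 0.6637 -0.0319  0.19  ]
```

```bash
python3 - <<'E'
from workcell import env
from h import *
S=json.load(open("state.json"));pos=np.array(S["pos"]);yaw=S["yaw"]
m,s,f,y,o=meas(env,5);print("static",m,s)
for i in range(3):
    pos,yaw=turn(env,pos,yaw,.15,.5)
    m,s,f,y,o=meas(env,6);print("t%.2f cmd %.3f act %.4f Mz %.3f sd %.3f"%(o["clock"],yaw,y,m,s),f.round(1))
    json.dump({"pos":pos.tolist(),"yaw":yaw},open("state.json","w"))
    if abs(m)>.12: break
E
```

```text
static -0.034602679602067594 0.025520787888376695
t8.76 cmd -0.460 act -0.4604 Mz -0.041 sd 0.025 [-2.9 -0.2  8.4]
t9.26 cmd -0.610 act -0.6104 Mz -0.049 sd 0.028 [-3.3 -0.4  8.3]
t9.76 cmd -0.760 act -0.7605 Mz -0.045 sd 0.034 [-3.7 -1.1  8.2]
```

```bash
python3 - <<'E'
from workcell import env
from h import *
S=json.load(open("state.json"));pos=np.array(S["pos"]);yaw=S["yaw"]
for i in range(4):
    pos,yaw=turn(env,pos,yaw,.13,.5)
    m,s,f,y,o=meas(env,7);print("t%.2f cmd %.3f act %.4f Mz %.3f sd %.3f"%(o["clock"],yaw,y,m,s),f.round(1))
    json.dump({"pos":pos.tolist(),"yaw":yaw},open("state.json","w"))
    if abs(m+.04)>.06: break
E
```

```text
t10.28 cmd -0.890 act -0.8905 Mz -0.093 sd 0.017 [-3.6 -0.9  8.9]
t10.79 cmd -1.020 act -1.0205 Mz -0.112 sd 0.034 [-3.7 -0.6  9.4]
```

```bash
cat >> h.py <<'E'
def save(k,pos,yaw):
    try: S=json.load(open("knobs.json"))
    except Exception: S={}
    S[k]={"pos":list(map(float,pos)),"yaw":float(yaw)};json.dump(S,open("knobs.json","w"))
def bite(env,k,maxd=1.6):
    x=K0[k]+[-.0015,0];pos=np.array([*x,.190]);yaw=YAW[k]
    env.goto([*x,.235],Rdown(yaw));env.move_l(pos,.12);env.grip(0,25)
    m,s,f,y,o=meas(env,2);h=np.array([np.cos(yaw),np.sin(yaw),0])
    print("grip",f.round(1),"w%.4f"%o["gripper_width"],"yaw %.3f"%yaw,"j6 %.0f"%o["joint_pos"][5])
    pos=pos+h*np.clip(f@h/5000,-.0015,.0015);env.move_l(pos,.03);env.grip(0,70)
    pos,yaw=turn(env,pos,yaw,.08,.5);base,*_=meas(env,8);print("base %.3f"%base)
    tot=.08;base0=base;prev=[base]
    while tot<maxd:
        pos,yaw=turn(env,pos,yaw,.12,.5);tot+=.12
        m,s,f,y,o=meas(env,6);print("t%.2f tot %.2f act %.4f Mz %.3f"%(o["clock"],tot,y,m),f.round(1))
        save(k,pos,yaw)
        if m<np.mean(prev)-.05:
            m2,*_=meas(env,8);print("confirm %.3f"%m2)
            if m2<np.mean(prev)-.05 : break
        elif m>np.mean(prev)-.03: prev.append(m)
    return pos,yaw
def release(env,pos):
    env.grip(.04,70);env.move_l([pos[0],pos[1],.235],.15)
E
python3 - <<'E'
from workcell import env
from h import *
S=json.load(open("state.json"));save("A",S["pos"],S["yaw"])
release(env,S["pos"]);st(env,"rel")
bite(env,"D")
E
```

```text
rel t11.63 p [ 0.6637 -0.0318  0.2352] yaw-58.46 F [ 0.   0.2 -0.6] M [-0.019  0.026  0.04 ] w0.0401 j6 51
grip [-1.1  0.2  7.5] w0.0127 yaw 2.395 j6 -137
base -0.034
t16.89 tot 0.20 act 2.1946 Mz -0.053 [-0.3 -0.3  8.6]
t17.36 tot 0.32 act 2.0745 Mz -0.034 [-0.5 -0.   8.6]
t17.82 tot 0.44 act 1.9546 Mz -0.032 [-0.6 -0.1  8.6]
t18.29 tot 0.56 act 1.8346 Mz -0.042 [-1.1 -0.1  8.4]
t18.76 tot 0.68 act 1.7146 Mz -0.030 [-0.8 -0.2  8.1]
t19.23 tot 0.80 act 1.5946 Mz -0.067 [-0.7  0.2  8.7]
t19.69 tot 0.92 act 1.4745 Mz -0.089 [-1.3 -0.   9.5]
t20.16 tot 1.04 act 1.3545 Mz -0.109 [-1.3  0.1 10.2]
confirm -0.111
```

```bash
python3 - <<'E'
from workcell import env
import h
from h import *
S=json.load(open("knobs.json"))
h.YAW["B"]=np.radians(172.5)
release(env,S["D"]["pos"]);st(env,"rel")
pos,yaw=bite(env,"B")
E
```

```text
rel t21.27 p [0.4688 0.063  0.235 ] yaw77.61 F [-0.4  0.4 -0. ] M [-0.017 -0.004  0.015] w0.0398 j6 -77
grip [-0.6 -0.2  6.7] w0.0125 yaw 3.011 j6 -168
base -0.056
t25.12 tot 0.20 act 2.8106 Mz -0.027 [-0.3 -0.5  8.1]
t25.58 tot 0.32 act 2.6906 Mz -0.019 [-0.7 -0.4  7.4]
t26.05 tot 0.44 act 2.5706 Mz -0.048 [-0.2 -0.2  7.3]
t26.52 tot 0.56 act 2.4507 Mz -0.030 [ 0.1 -0.3  7.1]
t26.98 tot 0.68 act 2.3306 Mz -0.035 [-0.6 -0.1  7.8]
t27.45 tot 0.80 act 2.2106 Mz -0.040 [-0.4 -0.3  7.7]
t27.92 tot 0.92 act 2.0906 Mz -0.077 [-0.8 -0.4  8.1]
t28.38 tot 1.04 act 1.9706 Mz -0.135 [-0.7 -0.4  8.8]
confirm -0.125
```

```bash
python3 - <<'E'
from workcell import env
from h import *
S=json.load(open("knobs.json"))
release(env,S["B"]["pos"]);st(env,"rel")
pos,yaw=bite(env,"C")
E
```

```text
rel t29.49 p [0.6133 0.1127 0.2351] yaw112.91 F [-0.2 -0.6 -0.3] M [-0.059  0.027  0.008] w0.0398 j6 -108
grip [-0.2  1.3  6.4] w0.0128 yaw 2.182 j6 -140
base -0.045
t32.75 tot 0.20 act 1.9815 Mz -0.031 [-0.5  0.8  7.3]
t33.22 tot 0.32 act 1.8615 Mz -0.044 [-0.2  1.1  7.1]
t33.68 tot 0.44 act 1.7414 Mz -0.050 [-0.3  0.6  6.9]
t34.15 tot 0.56 act 1.6215 Mz -0.047 [-0.4  0.9  7.3]
t34.62 tot 0.68 act 1.5015 Mz -0.077 [-0.3  0.8  8.1]
t35.08 tot 0.80 act 1.3814 Mz -0.111 [-0.4  0.6  8.6]
confirm -0.097
```

```bash
cat >> h.py <<'E'
def firm(env,k,flip=False,shift=(0,0)):
    S=json.load(open("knobs.json"))[k];pos=np.array(S["pos"])+[*shift,0];yaw=S["yaw"]+(np.pi if flip else 0)
    env.goto([pos[0],pos[1],.235],Rdown(yaw));env.move_l(pos,.12);env.grip(0,80)
    m,s,f,y,o=meas(env,2);print(k,"grip t%.2f"%o["clock"],f.round(1),"w%.4f yaw %.3f act %.3f"%(o["gripper_width"],yaw,y),"j6 %.0f"%o["joint_pos"][5])
    for d in (.3,.25,.25):
        pos,yaw=turn(env,pos,yaw,d,.7)
        m,s,f,y,o=meas(env,5);print("t%.2f act %.4f cmd %.4f Mz %.3f"%(o["clock"],y,yaw,m),f.round(1))
    save(k+"f",pos,yaw)
    return pos,yaw
E
python3 - <<'E'
from workcell import env
from h import *
S=json.load(open("knobs.json"))
release(env,S["C"]["pos"])
pos,yaw=firm(env,"A",True,(-.0006,0))
E
```

```text
A grip t37.81 [-1.1 -0.1  6.4] w0.0120 yaw 2.121 act 2.121 j6 -129
t38.42 act 1.8210 cmd 1.8212 Mz -0.225 [-2.4  0.   7.7]
t38.99 act 1.5711 cmd 1.5712 Mz -0.231 [-2.9  0.3  9.1]
t39.56 act 1.3210 cmd 1.3212 Mz -0.213 [-3.2  0.9 10.7]
```

```bash
python3 - <<'E'
from workcell import env
from h import *
S=json.load(open("knobs.json"))["Af"];pos=np.array(S["pos"]);yaw=S["yaw"]
st(env)
pos,yaw=turn(env,pos,yaw,.04,.1)
m,s,f,y,o=meas(env,6);print("t%.2f act %.4f Mz %.3f sd %.3f"%(o["clock"],y,m,s),f.round(1),o["gripper_width"])
save("Af",pos,yaw)
p,d=env.snapshot("wrist");cv2.imwrite("pics/c_wrist.png",p[:,:,::-1])
E
```

```text
t39.56 p [ 0.6635 -0.0317  0.189 ] yaw75.69 F [-3.4  0.2 10. ] M [ 0.149  0.599 -0.242] w0.0119 j6 -84
t40.01 act 1.2811 Mz -0.186 sd 0.030 [-2.9  1.1 10.7] 0.012184660078062747
```

View pics/c_wrist.png

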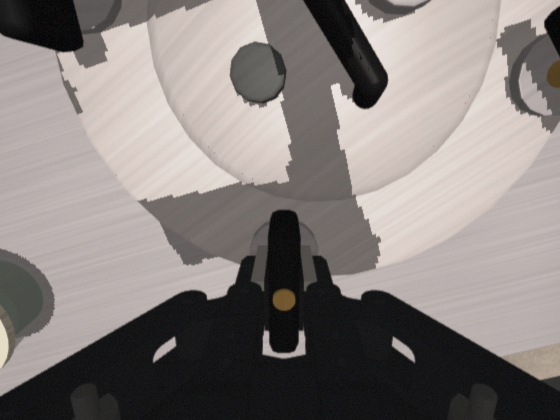

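The bar is still aligned with the pads, at about (284,280), so the knob turned with the gripper by 0.84 rad. The torque after stopping was lower than expected, so I'll turn D more slowly to see if the quick stop hid it.

```bash
cat >> h.py <<'E'
def firm2(env,k,flip=False,shift=(0,0),steps=((.4,.45),(.3,.45),(.1,.15))):
    S=json.load(open("knobs.json"))[k];pos=np.array(S["pos"])+[*shift,0];yaw=S["yaw"]+(np.pi if flip else 0)
    env.goto([pos[0],pos[1],.235],Rdown(yaw));env.move_l(pos,.12);env.grip(0,110)
    m,s,f,y,o=meas(env,2);print(k,"grip t%.2f"%o["clock"],f.round(1),"Mz %.3f w%.4f yaw %.3f act %.3f"%(m,o["gripper_width"],yaw,y),"j6 %.0f"%o["joint_pos"][5])
    for d,w in steps:
        pos,yaw=turn(env,pos,yaw,d,w)
        o=env.observe();m0=o["ft_torque"][2]
        m,s,f,y,o=meas(env,5);print("t%.2f act %.4f cmd %.4f Mz0 %.3f Mz %.3f w%.4f"%(o["clock"],y,yaw,m0,m,o["gripper_width"]),f.round(1))
    save(k+"f",pos,yaw)
    return pos,yaw
E
python3 - <<'E'
from workcell import env
from h import *
S=json.load(open("knobs.json"))
release(env,S["Af"]["pos"]);st(env,"rel")
firm2(env,"D")
E
```

```text
rel t40.91 p [ 0.663  -0.0317  0.2351] yaw73.41 F [-0.3 -0.4 -0.3] M [ 0.027  0.022 -0.031] w0.0404 j6 -81
D grip t42.74 [ 0.3 -0.   5.6] Mz 0.025 w0.0116 yaw 1.355 act 1.355 j6 -77
t43.46 act 0.9544 cmd 0.9546 Mz0 -0.240 Mz -0.251 w0.0115 [-0.9 -0.5  9.1]
t44.08 act 0.6545 cmd 0.6546 Mz0 -0.219 Mz -0.208 w0.0115 [-1.9 -0.1 12.2]
t44.49 act 0.5545 cmd 0.5546 Mz0 -0.159 Mz -0.092 w0.0117 [-2.2 -0.5 13.7]
```

```bash
python3 - <<'E'
from workcell import env
from h import *
S=json.load(open("knobs.json"))["Df"];pos=np.array(S["pos"]);yaw=S["yaw"]
t0=env.observe()["clock"]
pos,yaw=turn(env,pos,yaw,.05,.05)
print("dur",env.observe()["clock"]-t0)
m,s,f,y,o=meas(env,5);print("t%.2f act %.4f Mz %.3f sd %.3f"%(o["clock"],y,m,s),f.round(1),o["gripper_width"])
save("Df",pos,yaw)
E
```

```text
dur 0.25
t44.91 act 0.5043 Mz -0.352 sd 0.033 [-2.2 -0.6 13.8] 0.011322193199928597
```

```bash
python3 - <<'E'
from workcell import env
from h import *
S=json.load(open("knobs.json"))
release(env,S["Df"]["pos"]);st(env,"rel")
firm2(env,"B",steps=((.4,.45),(.3,.45),(.05,.1),(.05,.1)))
S=json.load(open("knobs.json"))
release(env,S["Bf"]["pos"]);st(env,"rel")
firm2(env,"C",steps=((.4,.45),(.3,.45),(.05,.1),(.05,.1),(.04,.1)))
S=json.load(open("knobs.json"))
release(env,S["Cf"]["pos"]);st(env,"rel")
E
```

```text
rel t45.76 p [0.4688 0.063  0.235 ] yaw28.91 F [-0.6 -0.6 -0.4] M [ 0.012 -0.    -0.024] w0.0397 j6 -28
B grip t48.02 [-0.4 -0.5  5.6] Mz -0.051 w0.0114 yaw 1.971 act 1.971 j6 -108
t48.74 act 1.5706 cmd 1.5707 Mz0 -0.160 Mz -0.140 w0.0115 [-1.6 -0.7  8. ]
t49.36 act 1.2705 cmd 1.2707 Mz0 -0.165 Mz -0.195 w0.0115 [-2.   0.1 10. ]
t49.77 act 1.2204 cmd 1.2207 Mz0 -0.235 Mz -0.265 w0.0110 [-1.8 -0.2 10.7]
t50.19 act 1.1704 cmd 1.1707 Mz0 -0.302 Mz -0.256 w0.0116 [-1.9  0.3 10.7]
rel t51.04 p [0.6133 0.1127 0.2351] yaw67.08 F [-0.9 -0.  -0.5] M [-0.02  -0.017 -0.012] w0.0398 j6 -62
C grip t52.88 [-0.6  0.4  5.6] Mz -0.010 w0.0117 yaw 1.382 act 1.382 j6 -95
t53.59 act 0.9814 cmd 0.9817 Mz0 -0.146 Mz -0.180 w0.0116 [-1.1  0.5  8.8]
t54.21 act 0.6813 cmd 0.6817 Mz0 -0.230 Mz -0.245 w0.0115 [-1.5  1.1 11.3]
t54.62 act 0.6313 cmd 0.6317 Mz0 -0.294 Mz -0.233 w0.0114 [-1.9  0.7 11.9]
t55.04 act 0.5813 cmd 0.5817 Mz0 -0.322 Mz -0.320 w0.0114 [-2.   1.1 12.4]
t55.46 act 0.5413 cmd 0.5417 Mz0 -0.262 Mz -0.256 w0.0115 [-2.6  0.7 13.5]
rel t56.31 p [ 0.5186 -0.0813  0.235 ] yaw31.03 F [-0.6 -0.2 -0.7] M [ 0.004 -0.02  -0.024] w0.0399 j6 -46
```

```bash
python3 - <<'E'
from workcell import env
from h import *
o,_=st(env);p=o["position"]
env.move_l([p[0],p[1],.36],.25)
env.goto([.40,.30,.36],np.array(o["tool_rot"]))
pi,d=env.snapshot("top");cv2.imwrite("pics/d_top.png",pi[:,:,::-1])
c=env.calibration("top");P=cloud(c,d);z=P[...,2]
for name,px in (("sauce",(397,275)),("pan",(149,214)),("tub",(385,190))):
    d0=np.load("pics/a_top_d.npy");w=np.s_[px[1]-30:px[1]+30,px[0]-30:px[0]+30];print(name,np.median(abs(d0[w]-d[w])),(abs(d0[w]-d[w])>.01).sum())
m=(d>0)&(z>.198)&(z<.225)
n,l,s,cen=cv2.connectedComponentsWithStats(m.astype(np.uint8))
for i in range(1,n):
    if s[i,4]<60: continue
    q=P[l==i];mu=q.mean(0);w,v=np.linalg.eigh(np.cov(q[:,:2].T));a=v[:,1]
    print(s[i,4],mu.round(4),"ang",np.degrees(np.arctan2(a[1],a[0])).round(1))
print({k:round(np.degrees(v["yaw"])-90,1) for k,v in json.load(open("knobs.json")).items()})
st(env)
E
```

```text
t56.31 p [ 0.5186 -0.0813  0.235 ] yaw31.03 F [-0.6 -0.2 -0.7] M [ 0.004 -0.02  -0.024] w0.0399 j6 -46
sauce 0.002375126 39
pan 0.0022935271 60
tub 0.0023768544 50
98 [ 0.6639 -0.0326  0.206 ] ang 163.0
102 [0.6149 0.1111 0.2057] ang 156.8
105 [ 0.5204 -0.0819  0.2062] ang 122.2
109 [0.4713 0.0614 0.2053] ang 120.6
86 [0.0777 0.0283 0.2114] ang 113.1
{'A': np.float64(-148.5), 'D': np.float64(-12.4), 'B': np.float64(22.9), 'C': np.float64(-10.8), 'Af': np.float64(-16.6), 'Df': np.float64(-61.1), 'Bf': np.float64(-22.9), 'Cf': np.float64(-59.0)}
 t58.49 p [0.4006 0.2993 0.3599] yaw30.96 F [ 0.5 -0.2 -0.4] M [ 0.058 -0.022 -0.065] w0.0401 j6 -1
```

View pics/d_top.png

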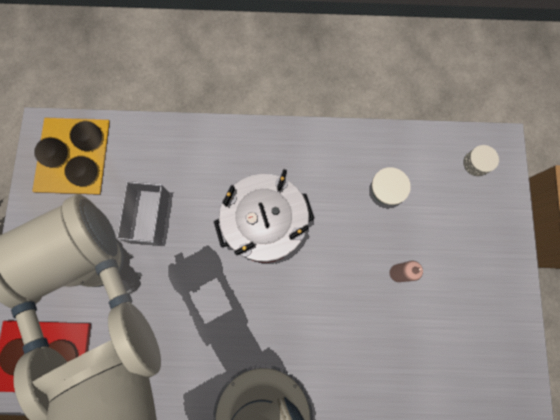

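The final top view shows the knobs at (282,180), (229,195), (299,232) and (245,248). Their wing angles match the commanded ones within about 2°, so none slipped. The pan, tub and bottle are where they were.

```bash
python3 - <<'E'
from workcell import env
env.sign_off();print(env.observe()["clock"])
E
```

```text
the job is handed in; nothing more can be done
the job is handed in; nothing more can be done
```

I turned all four knobs down crosswise in two rounds and handed the job in at about 58.5 s, with the arm clear of everything. By angle all four should be firm, but the torque readings don't fully confirm it.

- **Bite round:** I went round as one opposite pair, then the other. Each knob stopped when its torque had risen 0.06–0.09 N m above its loose value, which is a press of about 5–8 N.
- **Firm round:** in the same order, the knobs got 0.84, 0.85, 0.80 and 0.84 rad more. From the given press figures I estimate about 35–45 N each, after allowing for the pairs easing each other.
- **What agreed:** the final top picture shows all four wing angles within about 2° of commanded, so nothing slipped. The bottle, pan and tub had not moved.
- **What disagreed:** torque read after each stop in the firm round was scattered and low. The highest readings were 0.23–0.35 N m, where about 0.45 was expected. One knob's reading went from 0.09 to 0.35 N m after a further 0.05 rad step, so I think the stops hid part of the torque. I relied on the turn angles for firmness.

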